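# Shift the light-path selector through its H gate

### The arm

A 6-joint arm with a two-finger parallel gripper is mounted at the origin on the work surface. World frame = base frame: x ahead of the robot, y to its left, z up, the work surface at z = 0. Lengths are in m, angles in rad, forces in N, time in s.
With the tool pointing down it reaches from about 0.25 to 0.8 m from the base axis. Payload 8.5 kg.
Tool frame: the origin (TCP) lies midway between the tips of the shut fingers; the grasp point (between the pads) lies 19 mm behind it; z points along the fingers, y is the direction in which the jaws open and shut (so a half turn about z gives the same grasp; the last joint's range is limited). The gripper opens to 85 mm and grips with 20 to 120 N. Pads are 22 mm wide; open, the fingers measure 114 mm over their backs; the gripper's body (76 mm by 85 mm) begins 54 mm behind the grasp point. The pads swing forward as they close: fully open they stand 13 mm farther back than shut.
Start: joints at [-1.295, 0.238, -0.013, 1.319, 0, 1.571], TCP at [0.143, -0.505, 0.231] pointing down, gripper open.
Joint ranges: [-2.66, 2.66], [-1.03, 1.9], [-1.14, 1.46], [-1.82, 2.27], [-1.45, 1.34], [-3.14, 3.14]. Speed limits (rad/s): [2.22, 2.22, 2.79, 3.14, 3.14, 3.14].

### API

Orientations are given as a 3x3 rotation matrix whose columns are the frame's x, y, z axes.
In Python, from plant import env gives the robot as it stands.
- The arm moves only by the tool play_rows, never from a script. Its arguments are lists of equal length, an entry for each row: "hand": the finger opening in mm, from 0 to 85.4; "travel": the shift along the tool's x, y, z in mm, a list of three; "yaw": the turn about the tool's z in degrees. In form: {"hand": [hand, ...], "travel": [[x, y, z], ...], "yaw": [yaw, ...]}. A call has 1 to 5 rows; each row is the pose to reach, as a shift and turn from the pose measured when the call began, along the tool's axes at that moment; what a row does not reach only later rows make up. A row lasts 1/8 s, in which the tool goes at most 62.5 mm and 10.7 degrees, less where a joint would pass 70% of its speed; a pose out of reach is approached as far as the arm can. A call with a gripper value outside its range is refused whole. The fingers move at their own pace and stop on an object; "grip_force" is the grip in N (left out, the last holds). Time passes only in rows, so rows that repeat a pose let the fingers close. It gives the time, the measured TCP pose, the force and the opening at its end, in the units of the state.
- env.get_obs(): the state, without advancing time (a new reading comes with each control period).
- env.grab_frame(name): name is "scene" or "top"; returns the picture (384x512x3 uint8, blue, green, red); there is no depth.
- env.camera_info(name): a dict with "fx", "fy", "cx", "cy" (pixels), "D" ([k1, k2, p1, p2, k3] as OpenCV has them; the pictures are not rectified), "T" (4x4, takes a point from camera to world coordinates). Camera axes: x right, y down, z forward; pixel columns grow to the right and rows downward; lengths in m; the calibration is good to about 2 mm. A picture is of the moment at which its call begins. camera_info takes no time and is no camera call.
- env.job_done(): hands the job in, once; it reports no verdict.
The state is a dict: "time": time; "qpos": joint angles; "joint_vel": joint speeds; "joint_efforts": joint torques, N m; "ee_pos": TCP position; "orientation": TCP orientation; "contact_force": force on the tool from outside, world axes, zero at the start; "ft_torque": the same for the moment, N m; "finger_gap": finger opening in m.
Only numpy, scipy, OpenCV 4.12 (cv2) and the standard library are available. Lean on these libraries where they do the work, as an engineer would, in place of code of your own. Each camera call takes 0.05 s, during which the arm holds its last target. There are 200 camera calls.

### The job

The lever of the light-path selector stands in the left-hand column of its H-shaped gate. Push it with the fingers, without pinching its knob, along to the cross channel, across to the right-hand column, and then forward (away from the robot) fully home into the third slot, the far right one, and leave it there. Leave the bottle, the dish and the tip box beside it where they stand.

Things in the scene. Friction and masses are not known exactly. Their poses are not given: they have to be found in the camera images.
- selector: Cream box fixed to the bench, 190 (x) by 160 (y) by 101 mm high, steel gate plate in its top. Origin: centre of its underside; x points to its far side, away from the robot, y to the left seen from the robot. From the far face a grey camera tube sticks out 85 mm, top at 81 mm.
- gate (a point): Centre of the H gate, on the gate plate 100 mm above the bench; axes as the selector's. Columns along x at y = +18 mm (left) and -18 mm (right), each ending at x = +29 and -29 mm; one cross channel along y at x = 0; all 14 mm wide. Slots: first = far left, second = near left, third = far right, fourth = near right.
- knob (a point): Centre of the lever's knob, 130 mm up the lever from its pivot, which lies inside the box 70 mm straight below point gate; upright, the knob is 160 mm above the bench. Steel stick 10 mm thick; grey knob of four upright lobes, 40 mm over opposite lobes, lobes 24 mm high, 20 mm in diameter; a low centre dome rises 17 mm above the knob's centre. z runs up the stick.
- across (a joint): Sideways lean of the lever, rad, positive = left (selector +y). About +0.26 in the left column, -0.26 in the right one (free play about 0.03). 0.1 rad is 13 mm at the knob. Some 2.5 N at the knob moves it; no spring, it stays where it is left.
- fore (a joint): Forward lean of the lever, rad, positive = forward, away from the robot (selector +x); 0 in the cross channel; the slots end at about +0.33 (far) and -0.33 (near). The lever crosses between columns only within about 0.04 of 0. Some 2.5 N at the knob moves it; no spring, it stays where it is left.
- lobe_far: The lobe of the knob on the selector's +x side (20 mm diameter, 24 mm high; origin at its centre, 10 mm from the knob's centre).
- lobe_near: The lobe on the -x side, likewise.
- lobe_left: The lobe on the +y side, likewise.
- lobe_right: The lobe on the -y side, likewise.
- bottle: Bystander: a small closed glass bottle, 62 mm in diameter, 125 mm high, standing on the bench left of the selector; origin at the centre of its underside.
- dish: Bystander: a closed clear culture dish, 92 mm in diameter, 17 mm high, on the bench right of the selector; origin at the centre of its underside.
- tipbox: Bystander: a white and grey box of pipette tips, 74 by 104 by 63 mm high, on the bench right of the selector and farther off; origin at the centre of its underside.

How it is judged:
By the outcome, as a careful person would: the job done as asked, in the order asked, and still so for the second after the job is handed in, with the robot touching nothing.
It also fails if it takes over 51 s, if anything falls off the work surface, if the arm or the gripper's body presses on something with over 40 N, if the wrist force passes 120 N, or if a joint passes its speed limit or range.

## Working session

There is one attempt and no reset: what is moved stays moved. The work goes in short steps, Python scripts to look and compute and a tool call to move; the robot and the scene stay as the last step left them, time stands still between calls to the robot, and variables do not carry over. Pictures are saved under pics/ and viewed, about 8 in all and at most 12, crops included, and the job is handed in when it is done.

Besides the shell and the picture viewer there is one more tool, called after "Emit:" by a JSON object that holds its "op" and its "data". play_rows: Moves the arm, as the interface text tells. Its arguments: {"type":"object","properties":{"hand":{"type":"array"},"travel":{"type":"array"},"yaw":{"type":"array"},"grip_force":{"type":"number"}},"required":["hand","travel","yaw"]}

```bash
ls; mkdir -p pics; python3 - <<'E'
from plant import env
import cv2
for n in("scene","top"):
    cv2.imwrite(f"pics/{n}0.png",env.grab_frame(n)); i=env.camera_info(n); print(n,i)
print(env.get_obs())
E
```

```text
pics
scene {'fx': 375.81587537115405, 'fy': 375.81587537115405, 'cx': 250.28036849430225, 'cy': 189.66472867588112, 'D': array([0.02281198, 0.        , 0.        , 0.        , 0.        ]), 'T': array([[ 0.89256861,  0.2564285 , -0.37089851,  0.84103418],
       [ 0.45034939, -0.54802422,  0.70487934, -0.50722751],
       [-0.02251021, -0.79618709, -0.60463164,  0.54512244],
       [ 0.        ,  0.        ,  0.        ,  1.        ]])}
top {'fx': 461.99435303462343, 'fy': 461.99435303462343, 'cx': 247.80078724726846, 'cy': 181.65573847762346, 'D': array([-0.14418392,  0.        ,  0.        ,  0.        ,  0.        ]), 'T': array([[-0.00307395, -0.99749115,  0.07072451,  0.47518442],
       [-0.99997764,  0.00264617, -0.00614143,  0.02076792],
       [ 0.00593888, -0.0707418 , -0.99747698,  1.21279478],
       [ 0.        ,  0.        ,  0.        ,  1.        ]])}
{'time': 0.1, 'qpos': array([-1.29498802e+00,  2.38708140e-01, -1.41440218e-02,  1.31918410e+00,
        1.68639605e-05,  1.57077626e+00]), 'joint_vel': array([ 2.60718237e-05, -2.45856747e-04,  2.62892616e-03,  2.81043636e-04,
        8.48303508e-04, -6.41598348e-05]), 'joint_efforts': array([ 1.47751139e-04, -5.39720750e+01,  3.46998560e+01,  1.33764034e-02,
        9.36992564e-06,  3.32924856e-05]), 'ee_pos': array([ 0.14287908, -0.50481577,  0.23075863]), 'orientation': array([[ 9.62199932e-01,  2.72343877e-01, -3.21437536e-04],
       [ 2.72344066e-01, -9.62199187e-01,  1.19766145e-03],
       [ 1.68888257e-05, -1.23993137e-03, -9.99999231e-01]]), 'contact_force': array([-0.40398077, -0.17167768, -0.19946015]), 'ft_torque': array([-0.02997532,  0.01862787,  0.03753625]), 'finger_gap': 0.08523697914384967}
```

View pics/scene0.png

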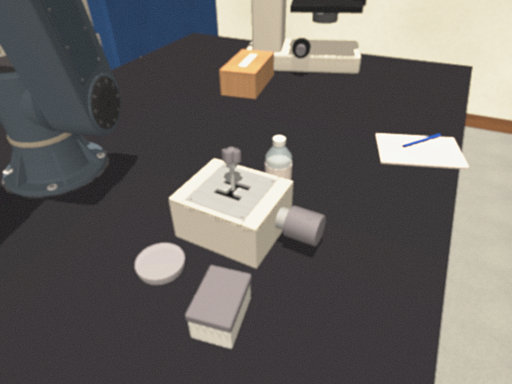

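View pics/top0.png

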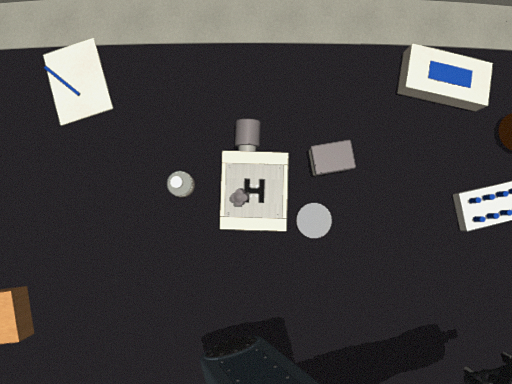

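The selector is upright at about (254,191) in the top view. The lever is at (239,198), left and apparently near. The bottle is at (180,183), the dish at (314,220) and the tip box at (332,158).

```bash
cat > h.py <<'E'
import numpy as np,cv2
from plant import env
def ray(n,uv):
    i=env.camera_info(n);K=np.array([[i['fx'],0,i['cx']],[0,i['fy'],i['cy']],[0,0,1]])
    p=cv2.undistortPoints(np.array([[uv]],float),K,i['D'])[0,0]
    return i['T'][:3,3],i['T'][:3,:3]@np.array([p[0],p[1],1])
def plane(n,uv,z):
    o,d=ray(n,uv);return o+d*(z-o[2])/d[2]
def proj(n,P):
    i=env.camera_info(n);K=np.array([[i['fx'],0,i['cx']],[0,i['fy'],i['cy']],[0,0,1]])
    W=np.linalg.inv(i['T']);return cv2.projectPoints(np.atleast_2d(P).astype(float),cv2.Rodrigues(W[:3,:3])[0],W[:3,3],K,i['D'])[0][:,0]
def tri(a,b):
    A=np.zeros((3,3));r=np.zeros(3)
    for n,uv in(("top",a),("scene",b)):
        o,d=ray(n,uv);d=d/np.linalg.norm(d);M=np.eye(3)-np.outer(d,d);A+=M;r+=M@o
    return np.linalg.solve(A,r)
E
python3 - <<'E'
from h import *
t=cv2.imread('pics/top0.png');s=cv2.imread('pics/scene0.png')
hsv=cv2.cvtColor(t,cv2.COLOR_BGR2HSV)
m=(hsv[...,2]>120).astype(np.uint8);m[:145]=0;m[240:]=0;m[:,:205]=0;m[:,292:]=0
c=max(cv2.findContours(m,0,2)[0],key=cv2.contourArea);r=cv2.minAreaRect(c)
print(r,[plane('top',p,.101).round(4) for p in cv2.boxPoints(r)])
g=plane('top',r[0],.101);print('box centre',g)
a=cv2.resize(t[140:240,205:305],(400,400),interpolation=cv2.INTER_CUBIC)
b=cv2.resize(s[135:235,180:280],(400,400),interpolation=cv2.INTER_CUBIC)
cv2.imwrite('pics/c1.png',np.hstack([a,b]))
E
```

```text
((253.90292358398438, 187.60633850097656), (66.8111343383789, 85.05223083496094), 1.7899105548858643) [array([0.4402, 0.0829, 0.101 ]), array([0.6457, 0.0767, 0.101 ]), array([ 0.6403, -0.0856,  0.101 ]), array([ 0.4346, -0.0774,  0.101 ])]
box centre [ 0.53959432 -0.00074381  0.101     ]
```

View pics/c1.png

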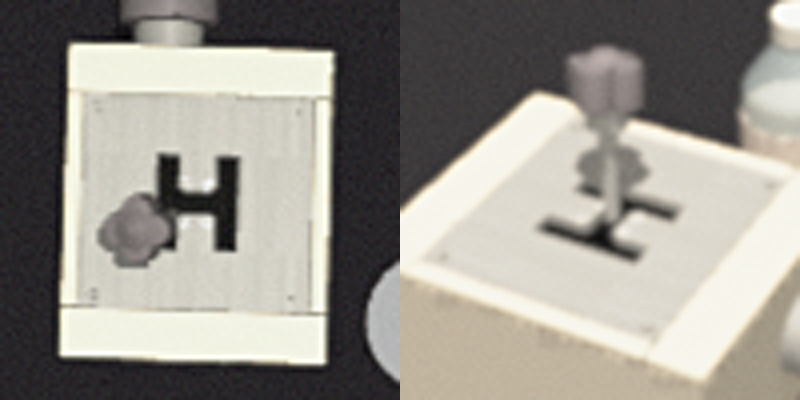

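```bash
python3 - <<'E'
from h import *
T=lambda x,y:((x+.5)/4-.5+205,(y+.5)/4-.5+140)
S=lambda x,y:((x+.5)/4-.5+180,(y+.5)/4-.5+135)
C=np.array([plane('top',T(*p),.101) for p in[(70,43),(334,52),(326,363),(60,356)]]);print(C.round(4),C.mean(0).round(4))
d=C[0]+C[1]-C[2]-C[3];print('yaw',np.degrees(np.arctan2(d[1],d[0])))
print('gate top',plane('top',T(199,203),.1), 'gate scene', plane('scene',S(208,222),.1))
k=tri(T(135,231),S(206,80));print('knob',k,proj('top',k)-T(135,231),proj('scene',k)-S(206,80))
for z in(.145,.15,.155):print(plane('top',T(135,231),z),plane('scene',S(206,80),z))
for n,uv,z in(('top',(180,183),.125),('top',(314,220),.017),('top',(332,158),.063)):print(plane(n,uv,z))
E
```

```text
[[ 0.6303  0.076   0.101 ]
 [ 0.6244 -0.0842  0.101 ]
 [ 0.4364 -0.0778  0.101 ]
 [ 0.4412  0.0819  0.101 ]] [ 0.5331 -0.001   0.101 ]
yaw -1.8757872624490255
gate top [ 0.53296024 -0.00187553  0.1       ] gate scene [ 0.53552623 -0.00513656  0.1       ]
knob [0.51442482 0.03610406 0.15271751] [[-0.05183116 -0.08142243]] [[-0.11181185  0.011641  ]]
[0.51452186 0.03609623 0.145     ] [0.50818467 0.04692282 0.145     ]
[0.51433766 0.03602445 0.15      ] [0.51234402 0.03999807 0.15      ]
[0.51415346 0.03595268 0.155     ] [0.51650336 0.03307331 0.155     ]
[0.54955058 0.17445562 0.125     ]
[ 0.45987135 -0.15788982  0.017     ]
[ 0.61591023 -0.19868881  0.063     ]
```

Gate is at about (0.533, -0.0015) with yaw -1.9°. The lever is in the near-left column, with the knob at gate-frame x≈-20, y≈+36 mm. I'll push with shut fingers, tool x along selector x.

```bash
cat >> h.py <<'E'
G=np.array([.533,-.0015,0]);YAW=np.radians(-1.9)
Rg=np.array([[np.cos(YAW),-np.sin(YAW),0],[np.sin(YAW),np.cos(YAW),0],[0,0,1]])
def go(*targets):
    o=env.get_obs();R=o['orientation'];p=o['ee_pos'];g=1e3*Rg.T@(p-G)
    dy=np.degrees(np.arctan2(R[1,0],R[0,0])-YAW)
    print('t',round(o['time'],2),'tcp gate mm',g.round(1),'F gate',(Rg.T@o['contact_force']).round(1),'gap',o['finger_gap'],'yaw left',dy.round(2))
    for t in targets: print(t,'->',(R.T@(Rg@(np.array(t)-g))).round(1))
E
python3 -c "
from h import *
go((-72,36,231))"
```

```text
t 0.1 tcp gate mm [-373.2 -516.   230.8] F gate [-0.4 -0.2 -0.2] gap 0.08523697914384967 yaw left 17.7
(-72, 36, 231) -> [ 4.548e+02 -4.342e+02  3.000e-01]
```

Emit:
{"op": "play_rows", "data": {"hand": [0,0,0,0,0], "travel": [[43,-41,0],[86,-82,0],[129,-123,0],[172,-164,0],[215,-205,0]], "yaw": [4,8,12,16,17.7]}}

```text
time: 0.72
ee_pos: [0.2944, -0.2473, 0.2309]
orientation: [[0.999, -0.035, -0.0], [-0.035, -0.999, 0.001], [-0.0, -0.001, -1.0]]
contact_force: [1.2, -0.7, -0.2]
finger_gap: 0.0003
```

```bash
python3 -c "
from h import *
go((-72,36,231))"
```

```text
t 0.72 tcp gate mm [-230.4 -253.6  230.9] F gate [ 1.2 -0.7 -0.2] gap 0.00034363609088218223 yaw left -0.12
(-72, 36, 231) -> [ 1.577e+02 -2.899e+02  2.000e-01]
```

Emit:
{"op": "play_rows", "data": {"hand": [0,0,0,0,0], "travel": [[27,-50,0],[54,-100,0],[81,-150,0],[108,-200,0],[135,-250,0]], "yaw": [0,0,0,0,0]}}

```text
time: 1.35
ee_pos: [0.4384, -0.0075, 0.2311]
orientation: [[1.0, -0.022, -0.0], [-0.022, -1.0, 0.007], [-0.0, -0.007, -1.0]]
contact_force: [0.6, -0.3, 0.8]
finger_gap: -0.0004
```

```bash
python3 -c "
from h import *
go((-72,36,231),(-72,36,134))"
```

```text
t 1.35 tcp gate mm [-94.3  -9.1 231.1] F gate [ 0.7 -0.3  0.8] gap -0.00037859556533211783 yaw left 0.61
(-72, 36, 231) -> [ 22.8 -44.9   0.5]
(-72, 36, 134) -> [ 22.8 -44.2  97.5]
```

Emit:
{"op": "play_rows", "data": {"hand": [0,0,0,0,0], "travel": [[23,-44,0],[23,-44,0],[23,-44,45],[23,-44,97],[23,-44,97]], "yaw": [0.6,0.6,0.6,0.6,0.6]}}

```text
time: 1.98
ee_pos: [0.459, 0.009, 0.1319]
orientation: [[1.0, 0.001, -0.008], [0.001, -1.0, 0.029], [-0.008, -0.029, -1.0]]
contact_force: [-0.9, -0.9, 1.4]
finger_gap: -0.0003
```

```bash
python3 -c "
from h import *
go((-32,36,134))
T,S=env.grab_frame('top'),env.grab_frame('scene')
f=lambda a:cv2.resize(a,(400,400),interpolation=cv2.INTER_CUBIC)
cv2.imwrite('pics/c2.png',np.hstack([f(T[140:240,205:305]),f(S[135:235,180:280])]))"
```

```text
t 1.98 tcp gate mm [-74.3   8.1 131.9] F gate [-0.9 -0.9  1.4] gap -0.0003138555764321477 yaw left 1.97
(-32, 36, 134) -> [ 43.2 -26.5  -1.7]
```

View pics/c2.png

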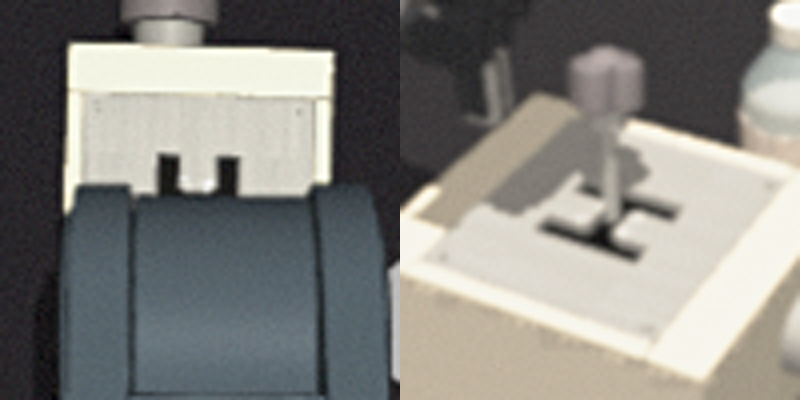

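Fingers are at the near side, well short of the knob, which has not moved. The y move lagged (8 of 36 mm), so I'll check the joints.

Emit:
{"op": "play_rows", "data": {"hand": [0,0], "travel": [[2,-27,-2],[2,-27,-2]], "yaw": [2,2]}}

```text
time: 2.33
ee_pos: [0.4656, 0.0128, 0.1403]
orientation: [[1.0, -0.003, 0.002], [-0.003, -0.999, 0.048], [0.001, -0.048, -0.999]]
contact_force: [0.1, -0.2, 0.2]
finger_gap: 0.0002
```

```bash
python3 -c "
from h import *
go((-72,36,134))
o=env.get_obs();print(o['qpos'].round(3),o['orientation'].round(3),o['joint_vel'].round(3),o['joint_efforts'].round(2))"
```

```text
t 2.33 tcp gate mm [-67.8  12.  140.3] F gate [ 0.1 -0.2  0.2] gap 0.0001828124676003238 yaw left 1.7
(-72, 36, 134) -> [ -3.5 -23.7   7.5]
[-0.004  0.188 -0.322  1.059  0.048  3.141] [[ 1.    -0.003  0.002]
 [-0.003 -0.999  0.048]
 [ 0.001 -0.048 -0.999]] [ 0.005  0.005 -0.02  -0.013 -0.013  0.   ] [-4.000e-02 -4.700e+01  3.199e+01  1.500e-01  3.400e-01  0.000e+00]
```

Joint 6 hit its limit (3.14), which stopped yaw and left a small 2.7° tilt that does no harm. I'll turn the tool −90° to bring joint 6 back to mid range.

Emit:
{"op": "play_rows", "data": {"hand": [0,0,0,0,0], "travel": [[-4,0,0],[-4,0,0],[-4,0,0],[-4,0,0],[-4,0,0]], "yaw": [-10,-20,-30,-40,-50]}}

```text
time: 2.95
ee_pos: [0.4621, 0.0128, 0.1412]
orientation: [[0.641, 0.768, 0.003], [0.767, -0.64, 0.048], [0.039, -0.029, -0.999]]
contact_force: [-0.6, -0.5, 0.1]
finger_gap: -0.0002
```

```bash
python3 -c "
from h import *
go((-72,36,134))
o=env.get_obs();print(o['qpos'].round(3),o['orientation'].round(3))"
```

```text
t 2.95 tcp gate mm [-71.3  11.9 141.2] F gate [-0.6 -0.5  0.1] gap -0.00021715119626366952 yaw left 52.0
(-72, 36, 134) -> [ 18.3 -15.2   8.4]
[-0.005  0.181 -0.33   1.058  0.048  2.262] [[ 0.641  0.768  0.003]
 [ 0.767 -0.64   0.048]
 [ 0.039 -0.029 -0.999]]
```

Emit:
{"op": "play_rows", "data": {"hand": [0,0,0,0,0], "travel": [[5,-4,2],[10,-8,4],[15,-12,8],[18.3,-15.2,8.4],[18.3,-15.2,8.4]], "yaw": [-10,-20,-30,-38,-38]}}

```text
time: 3.58
ee_pos: [0.4627, 0.0371, 0.1347]
orientation: [[0.033, 0.999, 0.004], [0.998, -0.033, 0.048], [0.049, 0.003, -0.999]]
contact_force: [0.1, -0.2, 0.3]
finger_gap: -0.0
```

```bash
python3 -c "
from h import *
go((-52,36,134))
o=env.get_obs();print(o['qpos'].round(3),o['orientation'].round(3))"
```

```text
t 3.58 tcp gate mm [-71.6  36.2 134.7] F gate [ 0.1 -0.2  0.3] gap -2.3969973299162342e-05 yaw left 90.0
(-52, 36, 134) -> [-0.3 19.6  0.8]
[ 0.048  0.186 -0.341  1.037  0.048  1.652] [[ 0.033  0.999  0.004]
 [ 0.998 -0.033  0.048]
 [ 0.049  0.003 -0.999]]
```

Emit:
{"op": "play_rows", "data": {"hand": [0,0,0], "travel": [[0,13,0],[0,18,0],[0,22,0]], "yaw": [0,0,0]}}

```text
time: 3.95
ee_pos: [0.4846, 0.0363, 0.1347]
orientation: [[0.034, 0.999, 0.003], [0.998, -0.034, 0.049], [0.049, 0.001, -0.999]]
contact_force: [-3.0, 0.5, 2.3]
finger_gap: -0.0001
```

```bash
python3 -c "
from h import *
go((-36,36,134))
S=env.grab_frame('scene')
f=lambda a:cv2.resize(a,(500,500),interpolation=cv2.INTER_CUBIC)
cv2.imwrite('pics/c3.png',f(S[135:235,180:280]))"
```

```text
t 3.95 tcp gate mm [-49.6  36.1 134.7] F gate [-3.   0.4  2.3] gap -8.702035546565507e-05 yaw left 89.94
(-36, 36, 134) -> [-0.2 13.6  0.7]
```

View pics/c3.png

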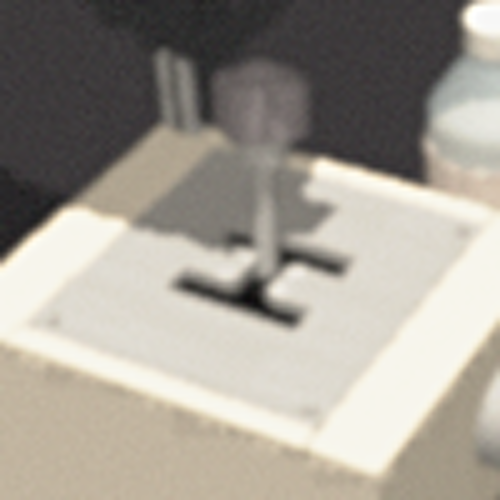

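Fingers touch the knob (3 N) and the lever stands at about -12 mm in the left column. I'll use the knob model to convert its scene pixel into lean.

```bash
cat >> h.py <<'E'
def knob(a,f,L=130):
    z=np.array([np.sin(f)*np.cos(a),np.sin(a)*np.cos(f),np.cos(a)*np.cos(f)])
    return G+Rg@(np.array([0,0,30])+L*z)/1e3
E
python3 - <<'E'
from h import *
print('seen first',(231.1,154.6),'now',((262.5)/5-.5+180,(103.5)/5-.5+135),'crop5')
for f in np.arange(-.2,.06,.04): print(round(f,2),(knob(.26,f)[:2]*1e3).round(1),proj('scene',knob(.26,f))[0].round(1),proj('top',knob(.26,f,140))[0].round(1))
for f in(0,.2,.25,.3,.33,.36): print('right',f,proj('scene',knob(-.26,f))[0].round(1),proj('top',knob(-.26,f,140))[0].round(1))
E
```

```text
seen first (231.1, 154.6) now (232.0, 155.2) crop5
-0.2 [509.1  32.1] [227.7 154.9] [238.9 200.3]
-0.16 [514.1  32.1] [229.8 155. ] [238.9 197.9]
-0.12 [519.1  32.2] [232.1 155.3] [238.8 195.5]
-0.08 [524.1  32.1] [234.3 155.6] [238.9 193.1]
-0.04 [529.1  32. ] [236.5 156.1] [238.9 190.8]
0.0 [534.1  31.9] [238.7 156.7] [238.9 188.4]
0.04 [539.1  31.7] [241.  157.3] [239. 186.]
right 0 [220.3 174.3] [270.6 189.3]
right 0.2 [232.4 178.8] [270.6 177.6]
right 0.25 [235.4 180.2] [270.4 174.8]
right 0.3 [238.5 181.8] [270.2 172. ]
right 0.33 [240.4 182.7] [270.1 170.4]
right 0.36 [242.2 183.7] [270.  168.8]
```

Emit:
{"op": "play_rows", "data": {"hand": [0,0,0,0], "travel": [[0,6,0],[0,11,0],[0,16,0],[0,16,0]], "yaw": [0,0,0,0]}}

```text
time: 4.5
ee_pos: [0.5015, 0.0357, 0.1346]
orientation: [[0.034, 0.999, 0.004], [0.998, -0.034, 0.048], [0.049, 0.002, -0.999]]
contact_force: [-1.0, 0.3, 1.1]
finger_gap: -0.0
```

```bash
python3 -c "
from h import *
go((-70,36,134))
S=env.grab_frame('scene')
f=lambda a:cv2.resize(a,(500,500),interpolation=cv2.INTER_CUBIC)
cv2.imwrite('pics/c4.png',f(S[135:235,180:280]))"
```

```text
t 4.5 tcp gate mm [-32.8  36.1 134.6] F gate [-1.   0.3  1.1] gap -1.811311578361785e-05 yaw left 89.95
(-70, 36, 134) -> [ -0.2 -37.2   0.5]
```

View pics/c4.png

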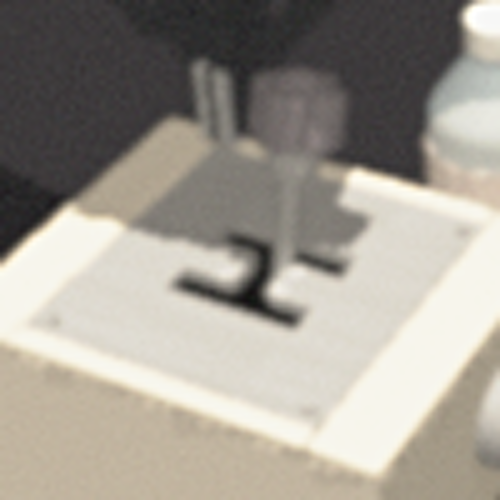

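Knob is now at about (239.4,157), so fore ≈ 0.01 and the lever is in line with the cross channel. Next I back off, lift, and go round to the left side.

Emit:
{"op": "play_rows", "data": {"hand": [0,0,0,0,0], "travel": [[0,-25,0],[0,-35,-40],[0,-35,-80],[25,-5,-80],[50,33,-80]], "yaw": [0,0,0,0,0]}}

```text
time: 5.18
ee_pos: [0.5369, 0.081, 0.2183]
orientation: [[0.035, 0.999, 0.007], [0.998, -0.035, 0.049], [0.049, 0.005, -0.999]]
contact_force: [0.4, 0.1, 0.4]
finger_gap: 0.0002
```

```bash
python3 -c "
from h import *
go((0,85,215),(0,85,135))"
```

```text
t 5.17 tcp gate mm [  1.1  82.5 218.3] F gate [0.4 0.1 0.4] gap 0.00019006234004432021 yaw left 89.91
(0, 85, 215) -> [ 2.3 -1.1  3.4]
(0, 85, 135) -> [-1.6 -1.5 83.3]
```

Emit:
{"op": "play_rows", "data": {"hand": [0,0,0], "travel": [[0,-1,45],[-1.6,-1.5,83],[-1.6,-1.5,83]], "yaw": [0,0,0]}}

```text
time: 5.55
ee_pos: [0.5341, 0.0833, 0.1331]
orientation: [[0.035, 0.999, 0.002], [0.998, -0.035, 0.048], [0.048, 0.0, -0.999]]
contact_force: [0.5, -0.8, 0.8]
finger_gap: 0.0002
```

Emit:
{"op": "play_rows", "data": {"hand": [0,0,0,0,0], "travel": [[-10,0,0],[-18,0,0],[-24,0,0],[-30,0,0],[-36,0,0]], "yaw": [0,0,0,0,0]}}

```text
time: 6.18
ee_pos: [0.5331, 0.0469, 0.1317]
orientation: [[0.035, 0.999, 0.003], [0.998, -0.035, 0.048], [0.048, 0.001, -0.999]]
contact_force: [0.3, 3.9, 1.4]
finger_gap: 0.0002
```

```bash
python3 -c "
from h import *
go((0,0,135))
S=env.grab_frame('scene')
f=lambda a:cv2.resize(a,(500,500),interpolation=cv2.INTER_CUBIC)
cv2.imwrite('pics/c5.png',f(S[135:235,180:280]))"
```

```text
t 6.17 tcp gate mm [ -1.5  48.4 131.7] F gate [0.2 3.9 1.4] gap 0.00024225662876726828 yaw left 89.9
(0, 0, 135) -> [-48.2   1.6  -5.6]
```

View pics/c5.png

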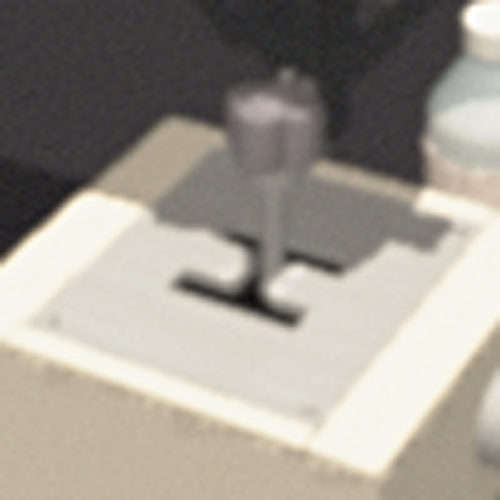

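The lever is moving into the cross channel at 4 N, with the knob at about (274,128) in the crop. Continuing right.

Emit:
{"op": "play_rows", "data": {"hand": [0,0,0,0,0], "travel": [[-8,1,-2],[-16,1,-3],[-24,1,-4],[-32,1,-4],[-40,1,-4]], "yaw": [0,0,0,0,0]}}

```text
time: 6.85
ee_pos: [0.5325, 0.0056, 0.1335]
orientation: [[0.035, 0.999, 0.002], [0.998, -0.035, 0.047], [0.047, 0.001, -0.999]]
contact_force: [0.8, 2.0, 0.6]
finger_gap: 0.0001
```

Emit:
{"op": "play_rows", "data": {"hand": [0,0,0], "travel": [[-4,0,0],[-8,0,0],[-8,0,0]], "yaw": [0,0,0]}}

```text
time: 7.22
ee_pos: [0.5321, -0.0027, 0.133]
orientation: [[0.036, 0.999, 0.002], [0.998, -0.036, 0.047], [0.047, 0.0, -0.999]]
contact_force: [1.2, 0.5, -0.2]
finger_gap: 0.0001
```

```bash
python3 -c "
from h import *
go((0,0,135))
S=env.grab_frame('scene')
f=lambda a:cv2.resize(a,(500,500),interpolation=cv2.INTER_CUBIC)
cv2.imwrite('pics/c6.png',f(S[135:235,180:280]))"
```

```text
t 7.22 tcp gate mm [ -0.8  -1.2 133. ] F gate [ 1.2  0.5 -0.2] gap 6.536017555066451e-05 yaw left 89.86
(0, 0, 135) -> [ 1.3  0.8 -1.9]
```

View pics/c6.png

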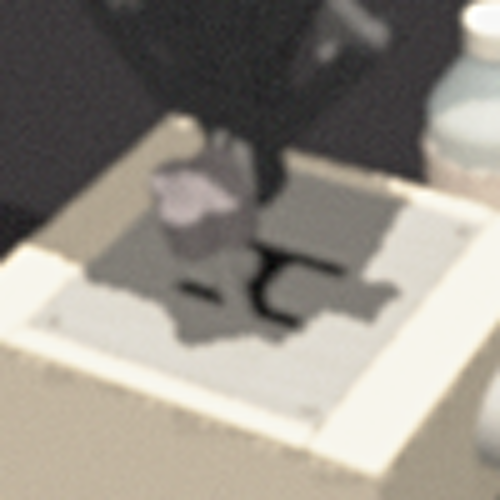

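Knob is at about (219.6,176) px, and (220.3,174.3) was expected at right column, fore 0. I'll nudge a little further to feel the stop.

Emit:
{"op": "play_rows", "data": {"hand": [0,0], "travel": [[-3,0,0],[-3,0,0]], "yaw": [0,0]}}

```text
time: 7.52
ee_pos: [0.5321, -0.0046, 0.1329]
orientation: [[0.035, 0.999, 0.002], [0.998, -0.035, 0.049], [0.049, 0.0, -0.999]]
contact_force: [0.6, 7.2, 0.5]
finger_gap: 0.0001
```

Emit:
{"op": "play_rows", "data": {"hand": [0,0,0,0,0], "travel": [[25,0,0],[30,0,-40],[32,0,-80],[10,-30,-80],[-20,-58,-80]], "yaw": [0,0,0,0,0]}}

```text
time: 8.15
ee_pos: [0.4727, -0.0268, 0.212]
orientation: [[0.033, 0.999, 0.002], [0.998, -0.033, 0.048], [0.049, 0.001, -0.999]]
contact_force: [0.4, -0.0, 0.1]
finger_gap: -0.0002
```

```bash
python3 -c "
from h import *
go((-60,-35,215),(-60,-35,133))"
```

```text
t 8.15 tcp gate mm [-59.5 -27.2 212. ] F gate [ 0.4 -0.   0.1] gap -0.00024202684540693053 yaw left 90.01
(-60, -35, 215) -> [-7.6 -0.5 -3.4]
(-60, -35, 133) -> [-11.6  -0.6  78.6]
```

Emit:
{"op": "play_rows", "data": {"hand": [0,0,0,0], "travel": [[-9,-1,35],[-12,-1,78],[-12,-1,78],[-12,14,78]], "yaw": [0,0,0,0]}}

```text
time: 8.65
ee_pos: [0.487, -0.0355, 0.1349]
orientation: [[0.033, 0.999, 0.003], [0.998, -0.033, 0.048], [0.048, 0.002, -0.999]]
contact_force: [1.4, -0.8, 1.2]
finger_gap: 0.0002
```

Emit:
{"op": "play_rows", "data": {"hand": [0,0,0,0,0], "travel": [[0,8,0],[0,16,0],[0,24,0],[0,32,0],[0,36,0]], "yaw": [0,0,0,0,0]}}

```text
time: 9.28
ee_pos: [0.5235, -0.0366, 0.135]
orientation: [[0.033, 0.999, 0.003], [0.998, -0.033, 0.048], [0.048, 0.002, -0.999]]
contact_force: [-2.7, -0.4, 1.5]
finger_gap: -0.0003
```

```bash
python3 -c "
from h import *
go((6,-35,133))
S=env.grab_frame('scene')
f=lambda a:cv2.resize(a,(500,500),interpolation=cv2.INTER_CUBIC)
cv2.imwrite('pics/c7.png',f(S[135:235,180:280]))"
```

```text
t 9.28 tcp gate mm [ -8.4 -35.4 135. ] F gate [-2.7 -0.4  1.5] gap -0.00027980440086531006 yaw left 90.02
(6, -35, 133) -> [ 0.3 14.4  2. ]
```

View pics/c7.png

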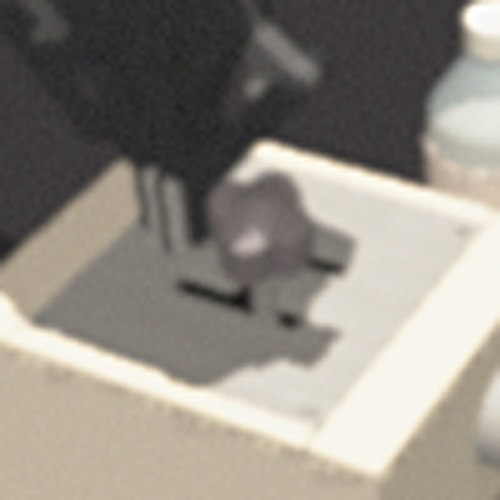

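The lever is moving forward in the right column, with the knob at about (260,228) in the crop. I'll push on until the stop.

Emit:
{"op": "play_rows", "data": {"hand": [0,0,0,0], "travel": [[0,6,1],[0,10,1.5],[0,14,1.5],[0,14,1.5]], "yaw": [0,0,0,0]}}

```text
time: 9.82
ee_pos: [0.5381, -0.037, 0.1332]
orientation: [[0.033, 0.999, 0.003], [0.998, -0.033, 0.048], [0.048, 0.002, -0.999]]
contact_force: [-1.6, 0.9, 0.4]
finger_gap: -0.0
```

Emit:
{"op": "play_rows", "data": {"hand": [0,0], "travel": [[0,3,0],[0,3,0]], "yaw": [0,0]}}

```text
time: 10.07
ee_pos: [0.5397, -0.037, 0.1329]
orientation: [[0.033, 0.999, 0.001], [0.998, -0.033, 0.048], [0.048, -0.001, -0.999]]
contact_force: [-7.7, 0.7, 2.9]
finger_gap: 0.0
```

Emit:
{"op": "play_rows", "data": {"hand": [0,0], "travel": [[0,4,0],[0,4,0]], "yaw": [0,0]}}

```text
time: 10.32
ee_pos: [0.5408, -0.0371, 0.1324]
orientation: [[0.033, 0.999, -0.005], [0.998, -0.033, 0.048], [0.048, -0.007, -0.999]]
contact_force: [-13.2, 1.0, 7.5]
finger_gap: -0.0001
```

Hard stop (13 N). Now I back off, lift and retreat.

Emit:
{"op": "play_rows", "data": {"hand": [0,0,0,0,0], "travel": [[0,-30,0],[0,-60,-20],[0,-75,-70],[-20,-125,-90],[-40,-170,-90]], "yaw": [0,0,0,0,0]}}

```text
time: 10.95
ee_pos: [0.3702, -0.0764, 0.2231]
orientation: [[0.032, 0.999, -0.001], [0.998, -0.032, 0.047], [0.047, -0.002, -0.999]]
contact_force: [1.1, -0.2, -0.8]
finger_gap: -0.0001
```

Emit:
{"op": "play_rows", "data": {"hand": [0,0,0,0,0], "travel": [[-50,-10,0],[-100,-20,0],[-150,-30,0],[-200,-40,0],[-200,-40,0]], "yaw": [0,0,0,0,0]}}

```text
time: 11.58
ee_pos: [0.3233, -0.2779, 0.2135]
orientation: [[0.037, 0.999, -0.0], [0.998, -0.037, 0.046], [0.046, -0.002, -0.999]]
contact_force: [0.5, -0.2, 0.3]
finger_gap: -0.0002
```

```bash
python3 -c "
from h import *
go()
T,S=env.grab_frame('top'),env.grab_frame('scene')
f=lambda a:cv2.resize(a,(400,400),interpolation=cv2.INTER_CUBIC)
cv2.imwrite('pics/c8.png',np.vstack([np.hstack([f(T[140:240,205:305]),f(S[135:235,180:280])]),np.hstack([cv2.resize(T[100:260,150:410],(400,200)),cv2.resize(S[120:360,120:360],(400,200))])]))
T0=cv2.imread('pics/top0.png');
for n,(a,b,c,d) in dict(bottle=(165,195,165,200),dish=(295,335,200,240),tips=(305,360,138,178)).items(): print(n,np.abs(T[c:d,a:b].astype(float)-T0[c:d,a:b]).mean())"
```

```text
t 11.57 tcp gate mm [-200.4 -283.2  213.5] F gate [ 0.5 -0.2  0.3] gap -0.0001715731585008798 yaw left 89.8
bottle 2.754920634920635
dish 2.7016666666666667
tips 2.8640909090909092
```

View pics/c8.png

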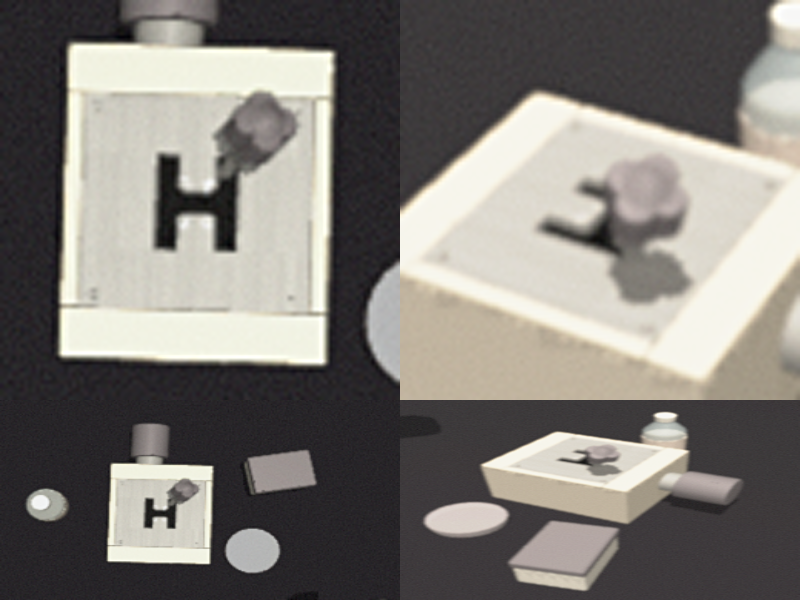

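The lever is in the far right slot. Its knob is at top px (271.6,169.6), which matches fore ≈ 0.33–0.34. The bystanders are unchanged, with only image noise between the frames.

```bash
python3 -c "
from plant import env
print(env.job_done())"
```

```text
the job is handed in; nothing more can be done
None
```

The lever is fully home in the third slot (far right), and I handed the job in at about 11.7 s. I pushed it with shut fingers, never gripping the knob: forward to the cross channel, right until the column stopped it (7 N), then forward to the end stop (13 N).

**Last checks:**
- **Lever:** after the arm backed away, the top view put the knob at fore ≈ 0.33–0.34 in the right-hand column.
- **Bystanders:** the bottle, dish and tip box look the same as in the first top picture, with only image noise between the two.
- **Robot:** it stands well clear with no contact force.

**One thing went wrong:** early on, joint 6 reached its range limit (3.141 of 3.14), which stopped the yaw and tilted the tool about 2.7°. I turned the tool 90° to free the joint, and the tilt stayed to the end but did not affect the pushes. I saw no other disagreement.

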